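Change the watch on a timing-test dock with push-push carrier catch

TASK

The rectangular watch has finished its timing run: press its carrier in to free the push-push catch, draw it out and lay it flat in the wooden job tray. Then slide the carrier with the octagonal watch from the green pad into the same dock, press it home until the catch holds it and let go. Keep the carriers level, do not force the catch, and leave the round watch running in the other dock, the empty carrier and everything else where they are.

Things in the scene. Friction and masses are not known exactly. Their poses are not given: they have to be found in the camera images.
- dock_a: White timing-test dock to reload, fixed, 104 mm wide. Origin on the bench under the middle of the bay's mouth; x into the bay, z up. Bay floor 12 mm above the bench, 68 mm wide (slippery guides), from x = -8 mm; mouth flared to 86 mm from x = -5 mm, flare 28 mm and side walls 32 mm high. Read-out box at x = 100 to 158 mm, up to 85 mm high. Holds the rectangular watch's carrier at first.
- dock_a_mouth (a point): Middle of the bay floor at dock_a's mouth (12 mm above the bench), axes as dock_a. A carrier slides in on the floor, leading edge first, grip left outside. Guide lips 3 mm above the runners from x = 40 mm inwards, with rising lead-ins from x = 18 mm, stop it being lifted until drawn out 70 mm from its seat. An ejector bar pushes it out: 2.4 N at first, 6 N at the seat, 7 N at the stop.
- dock_a_bay (a point): Seat: point of dock_a's bay floor, 42 mm inside the mouth, above which the plate's middle of a caught carrier lies; axes as dock_a. Push-push catch: pressed on to the stop 9.5 mm beyond the seat (at least 7 mm) and let go, the carrier springs back and is held, even against pulling. Pressed to the stop again (at least 5 mm) it is free, and springs out 28 mm or can be drawn out. 15 to 20 N do.
- dock_b: The other dock, same build as dock_a, holding the round watch's carrier in its catch: leave alone.
- tank_carrier_mid (a point): Carrier of the gold rectangular watch (42 x 32 mm, top 23 mm above the underside), caught in dock_a at first. Aluminium plate on two runners, 84 mm long (x), 64 mm wide; wall across the leading edge, top 20 mm above the underside; grip block behind. About 0.2 kg. This point: middle of the plate, 12 mm above the underside (= plate top); x from grip to leading edge, y left, z up.
- tank_carrier_grip (a point): Grip of the rectangular watch's carrier: black block 26 mm wide (y), 34 mm high from the carrier's underside, from 42 to 86 mm behind the plate's middle. This point: in the block, 72 mm behind the plate's middle, 22 mm above the underside: take it here from above across y, or press its end face towards x.
- octagon_carrier_mid (a point): Carrier of the dark octagonal watch (42 mm across, top 24 mm above the underside), otherwise the same as the rectangular watch's carrier; lies on the green pad beside the empty carrier, on either side of it. This point: middle of the plate, 12 mm above the underside (= plate top); x from grip to leading edge, y left, z up.
- octagon_carrier_grip (a point): Grip of the octagonal watch's carrier, same block and point as on the rectangular watch's carrier.
- empty_carrier_mid (a point): Same carrier without a watch, only its two black clamp jaws; on the green pad. Leave alone. This point: middle of the plate, 12 mm above the underside (= plate top); x from grip to leading edge, y left, z up.
- round_carrier_mid (a point): Same carrier with a round steel watch (41 mm), caught in dock_b. Leave alone. This point: middle of the plate, 12 mm above the underside (= plate top); x from grip to leading edge, y left, z up.
- job_tray: Fixed open wooden tray, outside 190 mm (x) x 250 mm (y), walls 6 mm thick and 16 mm high, floor 6 mm above the bench. Origin on the bench below its centre. A loupe stands somewhere in it. It may be to the robot's left or right, the green pad on the other side.
- pad: Fixed flat green pad, 180 mm (x) x 230 mm (y), 3 mm thick; origin on the bench below its centre.
- loupe: Black eye loupe, a cone 33 mm across at the top and 28 mm high, standing in the job tray; origin centre of its underside. Leave standing where it is.
- tin: Round parts tin, 32 mm across, 18 mm high, on the bench in front of the gap between the docks; origin centre of its underside. Leave alone.
- holder: Aluminium movement holder 52 x 32 x 13 mm on the bench; origin centre of its underside. Leave alone.
- dome: Clear dust cover with a black knob, 60 mm across, 50 mm high; origin centre of its underside. Leave alone.
- tweezers: Steel tweezers lying flat, 125 mm long, 6 mm high, in front of the docks; origin at their middle, on the bench. Leave alone.
There are look-alikes about, which are no part of the job. Leave any purple look-alike of the part that bears octagon_carrier_mid alone.

How it is judged (in metres and radians):
On the way, in this order (a step that is already met when the one before it is completed fails the run):
1. the catch of the rectangular watch's carrier is freed and the carrier has come at least 20 mm out of its seat in the dock (x of tank_carrier_mid in the frame of dock_a below 0.022 m), for 0.1 s.
2. the rectangular watch's carrier lies flat in the job tray, let go (x of tank_carrier_mid in the frame of job_tray between -0.089 and 0.089 m and y of tank_carrier_mid in the frame of job_tray between -0.119 and 0.119 m and z of tank_carrier_mid in the frame of job_tray between 0.01 and 0.024 m and angle between tank_carrier_mid's own z axis and vertical below 0.08 rad and contact force between the fingers and tank_carrier below 0.05 N and linear speed of tank_carrier below 0.02 m/s), for 0.2 s.
3. the octagonal watch's carrier is caught at its seat in the same dock, let go (x of octagon_carrier_mid in the frame of dock_a between 0.0385 and 0.0455 m and y of octagon_carrier_mid in the frame of dock_a between -0.005 and 0.005 m and z of octagon_carrier_mid in the frame of dock_a between 0.02 and 0.03 m and angle between the x axis of octagon_carrier_mid and the x axis of dock_a, either way round below 0.08 rad and contact force between the fingers and octagon_carrier below 0.05 N and linear speed of octagon_carrier below 0.02 m/s), for 0.3 s.
At the end, for the whole second after the job is handed in: The octagonal carrier rests released at its seat in dock_a (within 3.5 mm along the bay, square); the rectangular one lies flat at rest on the job tray's floor (tilt under 0.08 rad); the round one is still at its seat in dock_b; the empty one has not moved 20 mm (x of octagon_carrier_mid in the frame of dock_a between 0.0385 and 0.0455 m and y of octagon_carrier_mid in the frame of dock_a between -0.005 and 0.005 m and z of octagon_carrier_mid in the frame of dock_a between 0.02 and 0.03 m and angle between the x axis of octagon_carrier_mid and the x axis of dock_a, either way round below 0.08 rad and x of tank_carrier_mid in the frame of job_tray between -0.089 and 0.089 m and y of tank_carrier_mid in the frame of job_tray between -0.119 and 0.119 m and z of tank_carrier_mid in the frame of job_tray between 0.01 and 0.024 m and angle between tank_carrier_mid's own z axis and vertical below 0.08 rad and x of round_carrier_mid in the frame of dock_b between 0.0385 and 0.0455 m and y of round_carrier_mid in the frame of dock_b between -0.005 and 0.005 m and z of round_carrier_mid in the frame of dock_b between 0.02 and 0.03 m and angle between the x axis of round_carrier_mid and the x axis of dock_b, either way round below 0.08 rad and linear speed of each of octagon_carrier, tank_carrier below 0.02 m/s and distance of empty_carrier_mid from where it was at the start of the episode below 0.02 m); the robot touches nothing.
It fails at once if the round watch's carrier pressed or pulled more than 5 mm from its seat (distance of round_carrier_mid from where it was at the start of the episode above 0.005 m).
It fails at once if the empty carrier moved more than 20 mm (distance of empty_carrier_mid from where it was at the start of the episode above 0.02 m).
It fails at once if loupe, tin, movement holder, dust cover or tweezers moved more than 20 mm (distance of any of loupe, tin, holder, dome, tweezers from where it was at the start of the episode above 0.02 m).
It fails at once if a carrier with its watch tipped more than 0.6 rad (angle between any of tank_carrier_mid, octagon_carrier_mid's own z axis and vertical above 0.6 rad).
It fails at once if a carrier forced against its dock or catch with more than 80 N (contact force between any of tank_carrier, octagon_carrier and dock_a above 80 N).
It also fails if it takes over 69 s, if anything falls off the work surface, if the arm or the gripper's body presses on something with over 40 N, if the wrist force passes 120 N, or if a joint passes its speed limit or range.

ROBOT

A 6-joint arm with a two-finger parallel gripper is mounted at the origin on the work surface. World frame = base frame: x ahead of the robot, y to its left, z up, the work surface at z = 0. Lengths are in m, angles in degrees, forces in N, time in s.
With the tool pointing down it reaches from about 0.325 to 0.9 m from the base axis. Payload 6.1 kg.
Tool frame: the origin (TCP) lies on the mounting face of the last link; the fingertips stand 173 mm ahead of it and the grasp point (between the pads) lies 155 mm ahead of it (bot.finger_overhang is the distance from the TCP to the fingertips, in m); z points along the fingers, y is the line along which they close (so a half turn about z gives the same grasp; the last joint's range is limited). The gripper opens to 85 mm and grips with 20 to 120 N. Pads are 22 mm wide; open, the fingers measure 114 mm over their backs; the gripper's body (76 mm by 85 mm) begins 54 mm behind the grasp point. The pads swing forward as they close: fully open they stand 13 mm farther back than shut.
Start: joints at [-7.225, 12.628, 87.462, -0, 79.91, -7.225], TCP at [0.625, -0, 0.405] pointing down, gripper open.
Joint ranges: [-170.65, 170.65], [-52.31, 119.04], [5.05, 147.46], [-71.25, 251.25], [11.57, 151.72], [-153.62, 153.62]. Speed limits (degrees/s): [147.25, 147.25, 172.46, 180, 180, 180].

INTERFACE

Orientations are given as a 3x3 rotation matrix whose columns are the frame's x, y, z axes.
In Python, from workcell import bot gives the robot as it stands.
- The arm moves only by the shell command python3 -m inch 'ROWS'. ROWS is JSON, a list of rows, each a list of 7 numbers: the shift along the tool's x, y, z in cm, then the turn, a rotation vector about the tool's x, y, z in degrees, then the gripper's target within -1 to 1 (fully open at 1, half-way at 0, shut at -1). In form: [[tx, ty, tz, rx, ry, rz, hand], ...]. A call has 1 to 8 rows; each row shifts and turns the commanded pose from where the row before left it, along the tool's axes as they then stand; what a row does not reach is not made up. A row lasts 1/10 s, in which the tool goes at most 50 mm and 8.59 degrees, less where a joint would pass 70% of its speed; a pose out of reach is approached as far as the arm can. A call is refused whole if a number of a shift passes 5 or a number of a turn 8.59, either way. A call with a gripper value outside its range is refused whole. The fingers move at their own pace and stop on an object; the grip force is fixed at half the most. Time passes only in rows, so rows that do not move let the fingers close. It gives the time, the measured TCP pose, the force, the opening and the grip force at its end, in the units of the state.
- bot.observe(): the state, without advancing time (a new reading comes with each control period).
- bot.read_camera(name): name is "scene" or "side" or "wrist"; returns a dict with "img" (480x640x3 uint8, red, green, blue), "fx", "fy", "cx", "cy" (pixels), "dist_coeffs" ([k1, k2, p1, p2, k3] as OpenCV has them; the pictures are not rectified), "xyz" and "attitude" of the camera in the world. Camera axes: x right, y down, z forward; pixel columns grow to the right and rows downward; lengths in m; the calibration is good to about 2 mm. A picture is of the moment at which its call begins. There is no depth.
- bot.finish_job(): hands the job in; it is judged then, once.
The state is a dict: "time": time; "qpos": joint angles; "qvel": joint speeds; "joint_efforts": joint torques, N m; "eef_pos": TCP position; "tcp_rot": TCP orientation; "force": force on the tool from outside, world axes, zero at the start; "wrist_torque": the same for the moment, N m; "width": opening from 0.0 (shut) to 1.0 (fully open); "grasp_force": force on a finger pad.
Only numpy, scipy, OpenCV 4.12 (cv2) and the standard library are available. Lean on these libraries where they do the work, as an engineer would, in place of code of your own. Each camera call takes 0.05 s, during which the arm holds its last target. There are 200 camera calls.

## Working session

There is one attempt and no reset: what is moved stays moved. The work goes in short steps, Python scripts to look and compute and a shell command to move; the robot and the scene stay as the last step left them, time stands still between calls to the robot, and variables do not carry over. Pictures are saved under pics/ and viewed, at most 10 in all, crops included, and the job is handed in when it is done.

```bash
mkdir -p pics; ls
python3 - <<'E'
from workcell import bot
import cv2,numpy as np
s=bot.observe();print(s)
for n in("scene","side"):
    c=bot.read_camera(n)
    cv2.imwrite(f"pics/{n}0.png",c["img"][:,:,::-1])
    print(n,{k:np.round(v,4).tolist() for k,v in c.items() if k!="img"})
E
```

```text
pics
{'time': 0.0, 'qpos': array([-7.22526580e+00,  1.26750054e+01,  8.75266320e+01,  6.26005634e-04,
        7.99098415e+01, -7.22587358e+00]), 'qvel': array([ 0.02495388,  0.04068868,  0.00934251,  0.10217419,  0.03370713,
       -0.03307971]), 'joint_efforts': array([-5.06932320e-04, -4.96913910e+01, -3.89390445e+01, -4.46828235e-04,
        1.12446505e-02,  2.49123751e-06]), 'eef_pos': array([6.24726171e-01, 2.97048799e-05, 4.03593457e-01]), 'tcp_rot': array([[-8.43680395e-06,  9.99998140e-01, -1.92886914e-03],
       [ 9.99999967e-01,  8.92941491e-06,  2.55380010e-04],
       [ 2.55396759e-04, -1.92886692e-03, -9.99998107e-01]]), 'force': array([-0.43849722,  1.15773454, -0.27302525]), 'wrist_torque': array([0.01304728, 0.00497084, 0.00781835]), 'grasp_force': 0.0, 'width': 0.9999253587282878}
scene {'fx': 584.4128, 'fy': 584.4128, 'cx': 328.039, 'cy': 242.9156, 'dist_coeffs': [0.0352, 0.0, 0.0, 0.0, 0.0], 'xyz': [1.1623, 0.5781, 0.6885], 'attitude': [[-0.6488, 0.4314, -0.6268], [0.7609, 0.3752, -0.5294], [0.0067, -0.8204, -0.5717]]}
side {'fx': 464.8046, 'fy': 464.8046, 'cx': 320.1661, 'cy': 230.6822, 'dist_coeffs': [-0.0344, 0.0, 0.0, 0.0, 0.0], 'xyz': [-0.154, -0.6855, 0.6292], 'attitude': [[0.7375, -0.3595, 0.5717], [-0.6754, -0.3911, 0.6252], [-0.0012, -0.8472, -0.5312]]}
```

View pics/scene0.png

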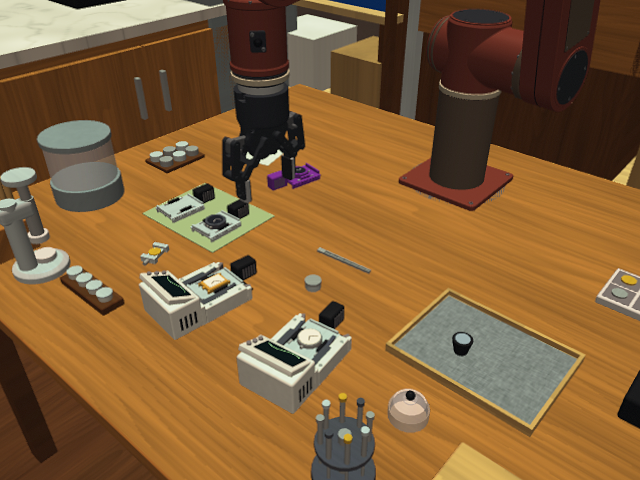

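View pics/side0.png

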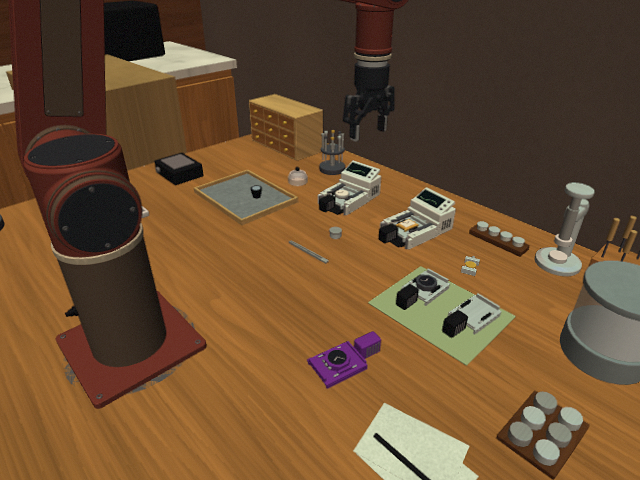

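The scene picture shows the dock with the gold rectangular watch at (200,295) with its grip at (243,268). The round watch's dock is at (300,350). The octagon carrier is on the pad at (218,225), grip (238,210), with the empty carrier at (182,208). The tray is at (485,360) and its loupe at (462,343). The side view agrees: the octagon's grip is at (407,297) and the rectangular carrier's grip at (389,232).

```bash
cat > h.py <<'E'
import numpy as np,cv2
from workcell import bot
def cam(n,save=None):
    c=bot.read_camera(n)
    if save: cv2.imwrite(f"pics/{save}.png",c["img"][:,:,::-1]); np.save(f"pics/{save}.npy",{k:v for k,v in c.items() if k!="img"},allow_pickle=True)
    return c
def load(s): return np.load(f"pics/{s}.npy",allow_pickle=True).item()
def K(c): return np.array([[c["fx"],0,c["cx"]],[0,c["fy"],c["cy"]],[0,0,1.]])
def loc(c,u,v,z):
    p=cv2.undistortPoints(np.array([[[u,v]]],float),K(c),np.array(c["dist_coeffs"]))[0,0]
    d=np.array(c["attitude"])@[p[0],p[1],1]; o=np.array(c["xyz"])
    return o+d*(z-o[2])/d[2]
def proj(c,P):
    R=np.array(c["attitude"]).T; t=-R@np.array(c["xyz"])
    return cv2.projectPoints(np.array(P,float).reshape(-1,1,3),cv2.Rodrigues(R)[0],t,K(c),np.array(c["dist_coeffs"]))[0][:,0]
def crop(s,x0,y0,x1,y1,f,out):
    i=cv2.imread(f"pics/{s}.png")[y0:y1,x0:x1]; cv2.imwrite(f"pics/{out}.png",cv2.resize(i,None,fx=f,fy=f,interpolation=cv2.INTER_CUBIC))
E
python3 - <<'E'
from h import *
np.set_printoptions(precision=4,suppress=True)
s=cam("scene","s1");d=cam("side","d1");w=cam("wrist","w1")
print(w["xyz"],w["attitude"],w["fx"])
for n,z,a,b in[("tankgrip",.046,(243,263),(389,228)),("octgrip",.037,(238,206),(407,291)),("emptygrip",.037,(203,188),(454,317)),("tin",.018,(313,279),(335,230)),("roundgrip",.046,(332,309),(325,196))]:
    print(n,loc(s,*a,z),loc(d,*b,z))
for n,u,v in[("tray",450,292),("tray",584,354),("tray",530,429),("tray",388,346)]: print(n,loc(s,u,v,.016))
crop("s1",130,170,290,290,5,"c1");crop("d1",370,180,530,300,5,"c2")
E
```

```text
[0.6252 0.0682 0.3726] [[ 1.      0.0011  0.0008]
 [ 0.0013 -0.9632 -0.2688]
 [ 0.0004  0.2688 -0.9632]] 353.7830963269105
tankgrip [ 0.6088 -0.0925  0.046 ] [ 0.6026 -0.1014  0.046 ]
octgrip [ 0.4693 -0.26    0.037 ] [ 0.4579 -0.2721  0.037 ]
emptygrip [ 0.4681 -0.3765  0.037 ] [ 0.4625 -0.3789  0.037 ]
tin [0.5339 0.0117 0.018 ] [0.533  0.0112 0.018 ]
roundgrip [0.5991 0.1121 0.046 ] [0.6014 0.1211 0.046 ]
tray [0.3986 0.2209 0.016 ]
tray [0.3932 0.4591 0.016 ]
tray [0.5837 0.4564 0.016 ]
tray [0.5821 0.2159 0.016 ]
```

View pics/w1.png

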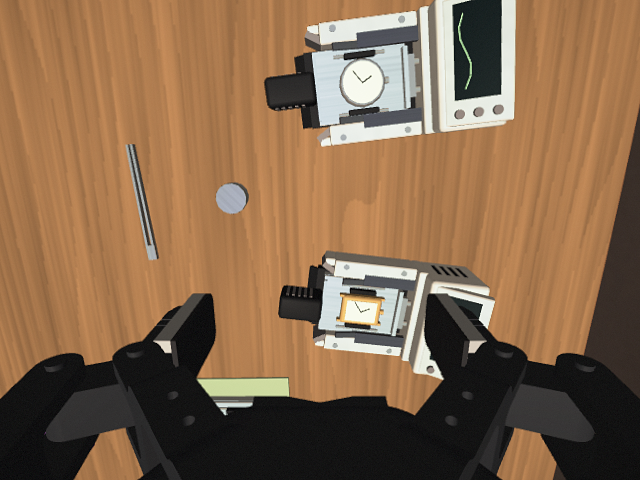

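The wrist view from above shows dock_a with its mouth near (322,305), the gold watch at (361,309) and the carrier's grip at (298,303). Dock_b is at (370,80), the tin at (231,198) and the tweezers at (142,200). I'll enlarge dock_a.

```bash
python3 -c "
from h import *
crop('w1',270,240,430,360,5,'c3')"
```

```text
(no output)
```

View pics/c3.png

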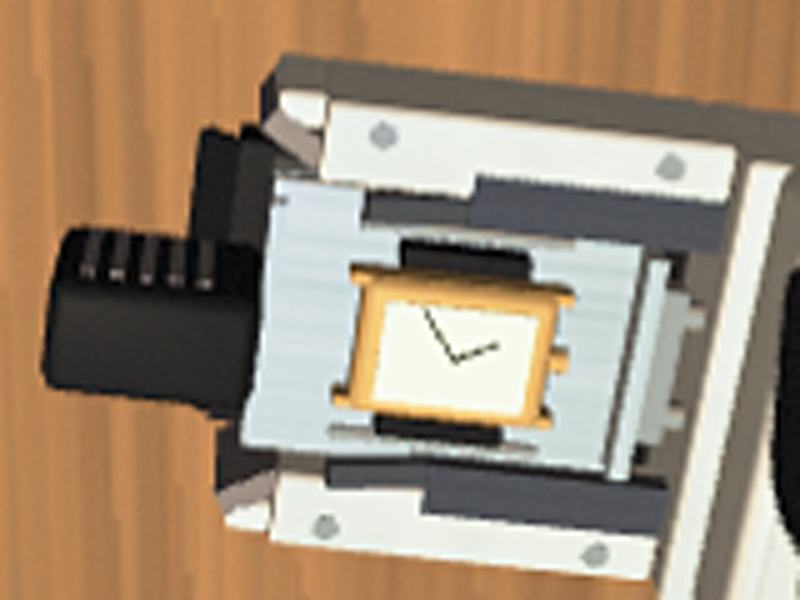

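The crop shows the wall screws at (384,135), (671,167), (326,527) and (596,554). The plate corners are at about (278,178) and (243,443), and the grip spans from (60,228) to (50,385).

Run:
```python
from h import *
np.set_printoptions(precision=4,suppress=True)
w=load("w1")
f=lambda u,v,z:loc(w,270+(u+.5)/5-.5,240+(v+.5)/5-.5,z)
a,b,c,d=[f(*p,.032) for p in((384,135),(671,167),(326,527),(596,554))]
print(a,b,c,d,"yaw",[np.degrees(np.arctan2(*(q-p)[1::-1])) for p,q in((a,b),(c,d))],"across",np.linalg.norm(a-c),np.linalg.norm(b-d))
m=(a+b+c+d)/4; print("mid",m)
yaw=np.arctan2(*(b-a+d-c)[1::-1]);ex=np.array([np.cos(yaw),np.sin(yaw),0]);ey=np.array([-ex[1],ex[0],0]);print("yaw",np.degrees(yaw))
# features in axis frame relative to m
for n,u,v,z in[("wallfront+",325,105,.032),("wallfront-",273,475,.032),("wallback+",735,147,.032),("wallback-",655,578,.032),("plate rear l",276,178,.024),("plate rear r",243,443,.024),("plate front r",606,470,.024),("plate front l",640,245,.024),("grip rear l",66,228,.046),("grip rear r",48,385,.046),("watch ul",372,270,.035),("watch lr",540,422,.035),("watch ll",352,400,.035),("watch ur",560,290,.035),("lip front +",475,178,.028),("lip front -",422,513,.028)]:
    p=f(u,v,z)-m; print(n,p@ex*1e3,p@ey*1e3)
for nm in("s1","d1"):
  pass
```

```text
[ 0.6531 -0.0573  0.032 ] [ 0.7124 -0.0643  0.032 ] [ 0.6424 -0.1485  0.032 ] [ 0.702  -0.1554  0.032 ] yaw [np.float64(-6.7061631903279935), np.float64(-6.536968108707156)] across 0.09184768423158474 0.09167114277874416
mid [ 0.6775 -0.1064  0.032 ]
yaw -6.621395854345958
wallfront+ -42.708372750668865 50.95797489608882
wallfront- -43.01798749342268 -34.520004706626395
wallback+ 42.12984168517291 51.679259819011946
wallback- 44.0475811805928 -50.36062765474395
plate rear l -50.197009299651285 30.87512204240766
plate rear r -49.87015457985134 -32.12516794625963
plate front r 30.9515455569662 -29.530517972179485
plate front l 28.859438246207677 24.677192534400852
grip rear l -91.84840402331672 24.02223957492341
grip rear r -92.45139201385025 -10.988082380263059
watch ul -28.641157221210026 17.219261479644327
watch lr 11.712341112854213 -13.549403956228096
watch ll -28.786737605842035 -12.989781843652775
watch ur 10.884890098510372 17.253716644010172
lip front + -9.222590368187484 37.25881675482272
lip front - -8.833606590598919 -42.49004587729295
```

```bash
python3 -m inch '[[-2.4,-0.7,3.75,0,0,0,0.3],[-2.4,-0.7,3.75,0,0,0,0.3],[-2.4,-0.7,3.75,0,0,0,0.3],[-2.4,-0.7,3.7,0,0,0,0.3],[0,0,0,0,0,8.05,0.3],[0,0,0,0,0,8.05,0.3],[0,0,0,0,0,8.05,0.3],[0,0,0,0,0,8.05,0.3]]'; python3 -m inch '[[0,0,0,0,0,8.05,0.3],[0,0,0,0,0,8.05,0.3],[0,0,0,0,0,8.05,0.3],[0,0,0,0,0,8.05,0.3],[0,0,0,0,0,8.05,0.3],[0,0,0,0,0,8.05,0.3],[0,0,0,0,0,8.05,0.3],[0,0,0,0,0,8.05,0.3]]'
python3 - <<'E'
from h import *
np.set_printoptions(precision=4,suppress=True)
s=load("s1");print("loupe",loc(s,462,335,.034),loc(s,463,354,.006)); d=load("d1");print(loc(d,256,188,.034))
o=bot.observe();print(o["time"],o["eef_pos"],o["tcp_rot"],o["width"]);cam("wrist","w2")
E
```

```text
time: 1.05
eef_pos: [0.5969, -0.0962, 0.2549]
tcp_rot: [[0.538, 0.843, -0.0], [0.843, -0.538, 0.0], [-0.0, -0.0, -1.0]]
force: [0.8, 0.8, -0.0]
width: 0.648
grasp_force: 0.0
time: 1.85
eef_pos: [0.597, -0.096, 0.2551]
tcp_rot: [[0.993, -0.121, -0.0], [-0.121, -0.993, 0.0], [-0.0, -0.0, -1.0]]
force: [-0.4, 0.1, 0.7]
width: 0.65
grasp_force: 0.0
loupe [0.5001 0.3005 0.034 ] [0.5091 0.3118 0.006 ]
[0.5064 0.3053 0.034 ]
1.85 [ 0.597  -0.096   0.2551] [[ 0.9927 -0.1207 -0.0002]
 [-0.1207 -0.9927  0.    ]
 [-0.0002 -0.     -1.    ]] 0.6503909966294648
```

View pics/w2.png

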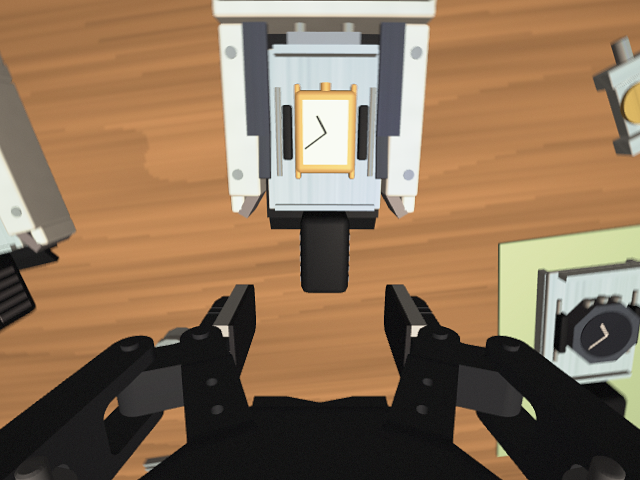

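The gripper is square to dock_a, and the grip block is centred between the fingers. The block runs from (302,212) to (348,292), with the screws at (231,52), (416,53), (238,174) and (408,174). The octagon carrier is at the right, around (600,330).

Run:
```python
from h import *
np.set_printoptions(precision=4,suppress=True)
w=load("w2")
f=lambda u,v,z:loc(w,u,v,z)
b,d,a,c=[f(*p,.032) for p in((231,52),(416,53),(238,174),(408,174))]
yaw=np.arctan2(*(b-a+d-c)[1::-1]);ex=np.array([np.cos(yaw),np.sin(yaw),0]);ey=np.array([-ex[1],ex[0],0]);m=(a+b+c+d)/4
print("yaw",np.degrees(yaw),"m",m,np.linalg.norm(a-c),np.linalg.norm(b-a))
for n,u,v,z in[("plate rear l",271,211,.024),("plate rear r",378,211,.024),("grip rear top l",303,288,.046),("grip rear top r",347,288,.046),("grip rear mid",325,292,.044)]:
    p=f(u,v,z); print(n,p,(p-m)@ex*1e3,(p-m)@ey*1e3)
T=bot.observe();R=T["tcp_rot"]; print("pads centre px", proj(w,T["eef_pos"]+R@[0,0,.155]))
for n,u,v,z in[("oct corner ul",541,270,.015+.0),("oct plate mid front",640,265,.015)]: print(n,f(u,v,z))
```

```text
yaw -6.966037704185322 m [ 0.6768 -0.1075  0.032 ] 0.09121482724045364 0.05976137320595704
plate rear l [ 0.6292 -0.0718  0.024 ] -51.61237159086448 29.682379741623073
plate rear r [ 0.6218 -0.1328  0.024 ] -51.485501001126096 -31.746943340100273
grip rear top l [ 0.589 -0.086  0.046] -89.72074983347996 10.713652937793107
grip rear top r [ 0.5862 -0.1097  0.046 ] -89.6718108340295 -13.178948561559242
grip rear mid [ 0.5844 -0.0975  0.044 ] -92.95129909463213 -1.2813383139188437
pads centre px [[319.4781 322.7391]]
oct corner ul [ 0.5697 -0.2341  0.015 ]
oct plate mid front [ 0.5652 -0.2981  0.015 ]
```

```bash
python3 -m inch '[[0,0.1,2,0,0,0,0.3],[0,0.1,2,0,0,0,0.3],[0,0,1.5,0,0,0,0.3],[0,0,1.1,0,0,0,0.3],[0,0,0,0,0,0,0.3]]' && python3 -m inch '[[0,0,0,0,0,0,-0.1],[0,0,0,0,0,0,-0.3],[0,0,0,0,0,0,-0.5],[0,0,0,0,0,0,-1],[0,0,0,0,0,0,-1],[0,0,0,0,0,0,-1]]'
```

```text
time: 2.4
eef_pos: [0.5959, -0.0977, 0.1872]
tcp_rot: [[0.993, -0.114, -0.003], [-0.114, -0.993, 0.001], [-0.004, -0.001, -1.0]]
force: [-0.5, 0.4, -0.5]
width: 0.651
grasp_force: 0.0
time: 3.0
eef_pos: [0.5973, -0.0982, 0.1904]
tcp_rot: [[0.993, -0.115, 0.002], [-0.115, -0.993, -0.001], [0.002, 0.001, -1.0]]
force: [-2.0, -0.7, 6.4]
width: 0.297
grasp_force: 59.4
```

```bash
python3 -m inch '[[0.2,0,0,0,0,0,-1],[0.2,0,0,0,0,0,-1],[0.2,0,0,0,0,0,-1],[0.15,0,0,0,0,0,-1],[0.1,0,0,0,0,0,-1],[0,0,0,0,0,0,-1],[0,0,0,0,0,0,-1]]'
```

```text
time: 3.7
eef_pos: [0.6047, -0.0992, 0.1905]
tcp_rot: [[0.993, -0.115, -0.002], [-0.115, -0.993, -0.0], [-0.002, 0.0, -1.0]]
force: [-9.5, -0.6, 12.6]
width: 0.297
grasp_force: 60.6
```

```bash
python3 -m inch '[[0.1,0,0,0,0,0,-1],[0.1,0,0,0,0,0,-1],[0.05,0,0,0,0,0,-1],[0,0,0,0,0,0,-1]]'
```

```text
time: 4.1
eef_pos: [0.607, -0.0994, 0.1905]
tcp_rot: [[0.993, -0.115, -0.003], [-0.115, -0.993, -0.0], [-0.003, 0.0, -1.0]]
force: [-10.4, 0.1, 13.2]
width: 0.294
grasp_force: 60.8
```

```bash
python3 -m inch '[[0.1,0,0,0,0,0,-1],[0,0,0,0,0,0,-1],[-0.3,0,-0.05,0,0,0,-1],[-0.4,0,-0.05,0,0,0,-1],[-0.5,0,0,0,0,0,-1],[-0.5,0,0,0,0,0,-1],[0,0,0,0,0,0,-1]]'
```

```text
time: 4.8
eef_pos: [0.5912, -0.0974, 0.1904]
tcp_rot: [[0.993, -0.115, -0.0], [-0.115, -0.993, -0.0], [-0.0, 0.0, -1.0]]
force: [-4.4, -1.0, 5.8]
width: 0.298
grasp_force: 59.8
```

```bash
python3 -m inch '[[-1,0,0,0,0,0,-1],[-1.2,0,0,0,0,0,-1],[-1.2,0,0,0,0,0,-1],[-1.2,0,0,0,0,0,-1],[-1.2,0,0,0,0,0,-1],[-1.2,0,0,0,0,0,-1],[-1.2,0,0,0,0,0,-1],[-0.5,0,0,0,0,0,-1]]'; python3 -m inch '[[0,0,-0.3,0,0,0,-1],[0,0,-0.7,0,0,0,-1],[0,0,-1,0,0,0,-1],[0,0,-1,0,0,0,-1],[0,0,-1,0,0,0,-1],[0,0,0,0,0,0,-1]]'
python3 - <<'E'
from h import *
w=cam("wrist","w3");cam("scene","s3")
E
```

```text
time: 5.6
eef_pos: [0.5037, -0.0868, 0.1893]
tcp_rot: [[0.993, -0.115, -0.002], [-0.115, -0.993, 0.001], [-0.002, -0.001, -1.0]]
force: [0.5, -0.2, -2.6]
width: 0.296
grasp_force: 59.0
time: 6.2
eef_pos: [0.5065, -0.0877, 0.2325]
tcp_rot: [[0.993, -0.115, 0.004], [-0.115, -0.993, -0.001], [0.004, 0.001, -1.0]]
force: [-0.9, 0.5, -1.8]
width: 0.295
grasp_force: 59.1
```

View pics/w3.png

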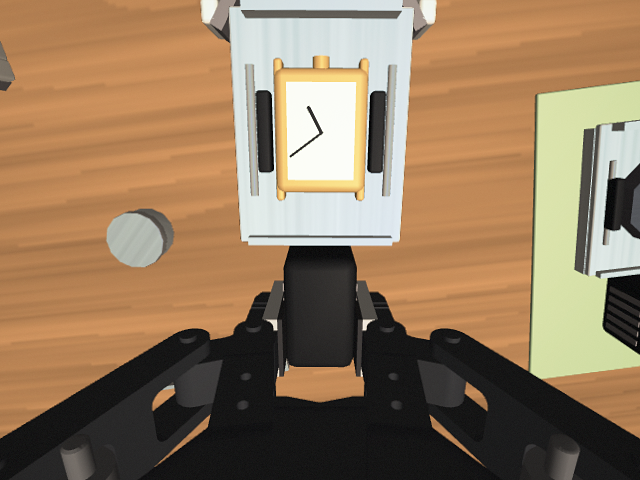

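The rectangular carrier is out of the dock and level in the grip: its plate spans (235,8)–(408,243) and its block (285,250)–(355,365). Dock_a's mouth lies just ahead. Next I lift it and carry it to the tray.

```bash
python3 -m inch '[[0,0,-1.5,0,0,0,-1],[0,0,-2.5,0,0,0,-1],[0,-1,-2.0,0,0,0,-1],[-0.5,-2,-0.75,0,0,0,-1],[-0.8,-3,0,0,0,0,-1],[-0.8,-3.3,0,0,0,0,-1],[-0.9,-3.5,0,0,0,0,-1],[-0.9,-3.5,0,0,0,0,-1]]'; python3 -m inch '[[-0.9,-3.5,0,0,0,0,-1],[-0.9,-3.5,0,0,0,0,-1],[-0.9,-3.5,0,0,0,0,-1],[-0.9,-3.5,0,0,0,0,-1],[-0.9,-3.5,0,0,0,0,-1],[-0.9,-3.5,0,0,0,0,-1],[-0.9,-3.5,0,0,0,0,-1],[-0.8,-3,0,0,0,0,-1]]'; python3 -m inch '[[-0.8,-2.5,0,0,0,0,-1],[-0.5,-1,0,0,0,0,-1],[0,0,0,0,0,0,-1],[0,0,0,0,0,0,-1]]'
python3 - <<'E'
from h import *
w=cam("wrist","w4");cam("scene","s4")
E
```

```text
time: 7.1
eef_pos: [0.4847, 0.0802, 0.2971]
tcp_rot: [[0.993, -0.116, -0.001], [-0.116, -0.993, 0.0], [-0.001, 0.0, -1.0]]
force: [0.4, 0.0, -2.9]
width: 0.296
grasp_force: 59.2
time: 7.9
eef_pos: [0.4457, 0.362, 0.2969]
tcp_rot: [[0.993, -0.114, -0.001], [-0.114, -0.993, -0.0], [-0.001, 0.0, -1.0]]
force: [0.1, -0.5, -0.9]
width: 0.294
grasp_force: 59.2
time: 8.3
eef_pos: [0.4374, 0.3959, 0.2971]
tcp_rot: [[0.993, -0.115, -0.001], [-0.115, -0.993, -0.001], [-0.001, 0.001, -1.0]]
force: [0.5, -0.6, -3.1]
width: 0.291
grasp_force: 59.3
```

View pics/w4.png

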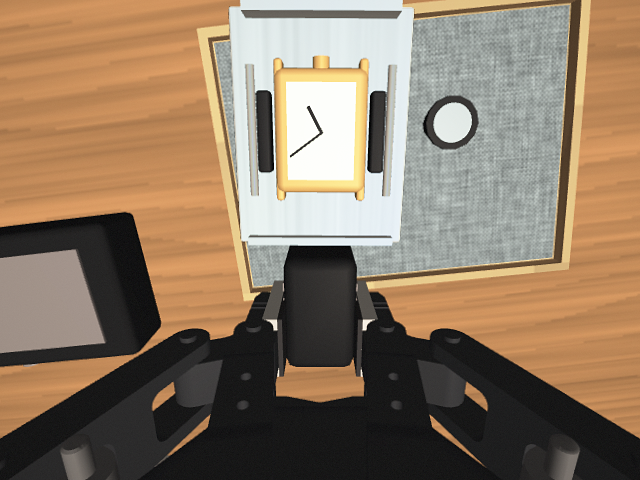

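The carrier is held over the tray. The outer tray corners are at about (245,300) and (568,268), the left wall runs up to (199,31) and the loupe's top is at (452,122).

Run:
```python
from h import *
np.set_printoptions(precision=4,suppress=True)
w=load("w4");f=lambda u,v,z:loc(w,u,v,z)
A,B,C,D=f(245,300,.016),f(568,268,.016),f(199,31,.016),f(590,2,.016)
print(A,B,C,D,np.linalg.norm(A-B),"loupe",f(452,122,.034))
e=(B-A)/np.linalg.norm(B-A); ty=-e; tx=np.array([ty[1],-ty[0],0]); c=(A+B)/2+.095*tx
print("centre",c,"yaw",np.degrees(np.arctan2(tx[1],tx[0])))
o=bot.observe();p=o["eef_pos"]; mid=p+o["tcp_rot"]@[.072,0,0]
for q,n in((mid,"mid"),(p-o["tcp_rot"]@[.014,0,0],"rear"),(f(452,122,.034),"loupe")):
  print(n,(q-c)@tx,(q-c)@ty)
```

```text
[0.3936 0.4584 0.016 ] [0.3914 0.2108 0.016 ] [0.5808 0.4563 0.016 ] [0.5706 0.2085 0.016 ] 0.2476820913449508 loupe [0.5069 0.3041 0.034 ]
centre [0.4875 0.3338 0.016 ] yaw -0.5025649317715254
mid 0.02144880975079577 0.05352278419530439
rear -0.06405405893643887 0.06275634413713467
loupe 0.019659659976709445 -0.02945220716490192
```

```bash
python3 -m inch '[[0,0,2,0,0,0,-1],[0,0,3,0,0,0,-1],[0,0,3,0,0,0,-1],[0,0,1.8,0,0,0,-1],[0,0,0.8,0,0,0,-1],[0,0,0.3,0,0,0,-1],[0,0,0.2,0,0,0,-1],[0,0,0.1,0,0,0,-1]]'; python3 -m inch '[[0,0,0.1,0,0,0,-1],[0,0,0,0,0,0,-1]]'
```

```text
time: 9.2
eef_pos: [0.4383, 0.3968, 0.1869]
tcp_rot: [[0.993, -0.115, 0.002], [-0.115, -0.993, 0.001], [0.002, -0.001, -1.0]]
force: [0.4, 0.2, -2.3]
width: 0.295
grasp_force: 59.3
time: 9.4
eef_pos: [0.4378, 0.3968, 0.1854]
tcp_rot: [[0.993, -0.115, 0.001], [-0.115, -0.993, 0.001], [0.001, -0.001, -1.0]]
force: [0.2, 0.4, -3.3]
width: 0.293
grasp_force: 59.3
```

```bash
python3 -m inch '[[0,0,0.1,0,0,0,-1],[0,0,0.05,0,0,0,-1],[0,0,0,0,0,0,-1]]'
```

```text
time: 9.7
eef_pos: [0.4378, 0.3969, 0.1845]
tcp_rot: [[0.993, -0.115, 0.001], [-0.115, -0.993, 0.0], [0.001, -0.0, -1.0]]
force: [-3.3, -2.1, 6.4]
width: 0.293
grasp_force: 60.6
```

```bash
python3 -m inch '[[0,0,0,0,0,0,-0.2],[0,0,0,0,0,0,0],[0,0,0,0,0,0,0.2],[0,0,0,0,0,0,0.2],[0,0,-1,0,0,0,0.2],[0,0,-3,0,0,0,0.2],[0,0,-4,0,0,0,0.2],[0,0,-4,0,0,0,0.2]]'
python3 - <<'E'
from h import *
cam("wrist","w5")
import cv2
E
```

```text
time: 10.5
eef_pos: [0.4373, 0.3964, 0.3047]
tcp_rot: [[0.993, -0.115, -0.001], [-0.115, -0.993, -0.001], [-0.001, 0.001, -1.0]]
force: [0.9, 0.3, 0.6]
width: 0.601
grasp_force: 0.0
```

View pics/w5.png

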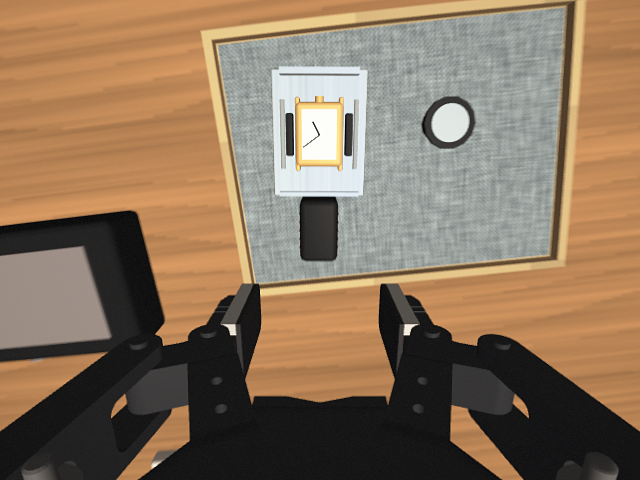

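The rectangular carrier lies flat and released in the tray, its plate at (272,68)–(367,195) and its block reaching (318,260). It's clear of the walls and of the loupe at (450,122). Next, the pad.

```bash
python3 -m inch '[[0.3,2,0,0,0,0,0.3],[0.55,4.2,0,0,0,0,0.3],[0.6,4.3,0,0,0,0,0.3],[0.6,4.3,0,0,0,0,0.3],[0.6,4.3,0,0,0,0,0.3],[0.6,4.3,0,0,0,0,0.3],[0.6,4.3,0,0,0,0,0.3],[0.6,4.3,0,0,0,0,0.3]]'; python3 -m inch '[[0.6,4.3,0,0,0,0,0.3],[0.6,4.3,0,0,0,0,0.3],[0.6,4.3,0,0,0,0,0.3],[0.6,4.3,0,0,0,0,0.3],[0.6,4.3,0,0,0,0,0.3],[0.6,4.3,0,0,0,0,0.3],[0.6,4.3,0,0,0,0,0.3],[0.5,3.2,0,0,0,0,0.3]]'; python3 -m inch '[[0,0,0,0,0,0,0.3],[0,0,0,0,0,0,0.3]]'
python3 - <<'E'
from h import *
cam("wrist","w6")
import cv2
crop("w6",160,0,640,360,1.6666,"c6")
E
```

```text
time: 11.35
eef_pos: [0.4448, 0.072, 0.304]
tcp_rot: [[0.993, -0.115, 0.002], [-0.115, -0.993, -0.0], [0.002, -0.0, -1.0]]
force: [0.6, 0.8, -0.9]
width: 0.655
grasp_force: 0.0
time: 12.15
eef_pos: [0.4531, -0.2652, 0.304]
tcp_rot: [[0.993, -0.116, 0.001], [-0.116, -0.993, -0.001], [0.001, 0.001, -1.0]]
force: [0.0, -0.9, 0.5]
width: 0.652
grasp_force: 0.0
time: 12.35
eef_pos: [0.4532, -0.2631, 0.3034]
tcp_rot: [[0.993, -0.117, 0.0], [-0.117, -0.993, 0.0], [0.0, -0.0, -1.0]]
force: [0.0, -0.4, -0.0]
width: 0.649
grasp_force: 0.0
```

View pics/c6.png

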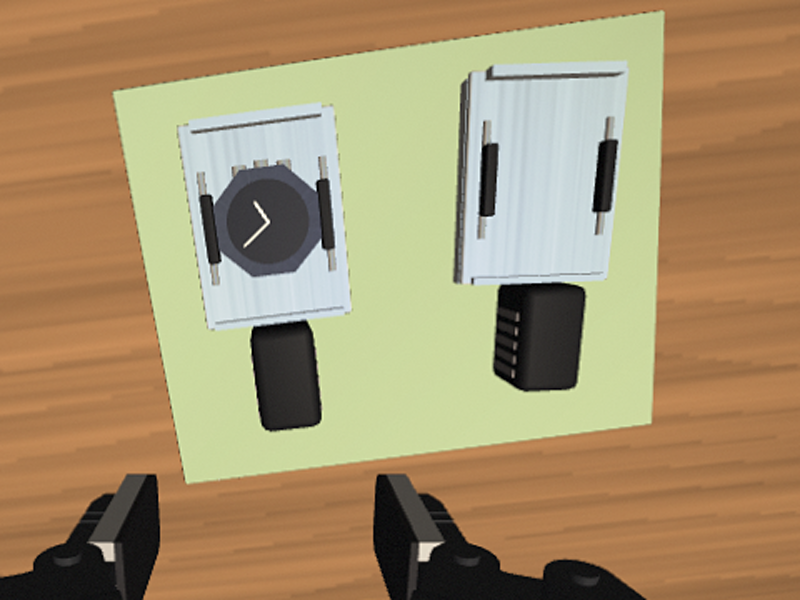

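The pad view shows the octagon carrier with plate corners (179,126), (334,108), (351,311) and (210,327). Its block's top runs from (252,326)–(310,321) to (262,428)–(321,424). The empty carrier is to its right, around (545,180).

Run:
```python
from h import *
np.set_printoptions(precision=4,suppress=True)
w=load("w6");f=lambda u,v,z:loc(w,160+(u+.5)/1.6666-.5,(v+.5)/1.6666-.5,z)
P=[f(*p,.015) for p in((179,126),(334,108),(351,311),(210,327))]
fl,fr,rr,rl=P;print(P)
print("len",np.linalg.norm(fl-rl),np.linalg.norm(fr-rr),"wid",np.linalg.norm(fl-fr),np.linalg.norm(rl-rr))
yl=[np.degrees(np.arctan2(*(a-b)[1::-1])) for a,b in((fl,rl),(fr,rr))]; v=rl-rr; print("yaws",yl,np.degrees(np.arctan2(-v[0],v[1])),np.degrees(np.arctan2(-(fl-fr)[0],(fl-fr)[1])))
mid=sum(P)/4;print("mid",mid)
B=[f(*p,.037) for p in((252,326),(310,321),(321,424),(262,428))]
v=(B[0]+B[1]-B[2]-B[3])/2;print("block",sum(B)/4,np.linalg.norm(v),np.linalg.norm(B[0]-B[1]),np.linalg.norm(B[2]-B[3]),"yaw",np.degrees(np.arctan2(v[1],v[0])), "rear",(B[2]+B[3])/2)
o=bot.observe();R=o["tcp_rot"];print("tool yaw",np.degrees(np.arctan2(R[1,0],R[0,0])))
for yaw in(-1.5,0,1.5):
  e=np.array([np.cos(np.radians(yaw)),np.sin(np.radians(yaw)),0]);g=mid-.072*e;print(yaw,g,"shift in tool cm",R.T@(g+[0,0,.010+.155]-o["eef_pos"])*100)
```

```text
[array([ 0.567 , -0.2408,  0.015 ]), array([ 0.5665, -0.3035,  0.015 ]), array([ 0.4847, -0.3038,  0.015 ]), array([ 0.4848, -0.2419,  0.015 ])]
len 0.08225741145798242 0.0818141522351171 wid 0.062660136832926 0.061942050094461736
yaws [np.float64(0.7280874405734715), np.float64(0.23083823174085885)] -0.12217588475487139 -0.5206287652404705
mid [ 0.5257 -0.2725  0.015 ]
block [ 0.4643 -0.2726  0.037 ] 0.0434076219253492 0.02327989057594286 0.024799185222245775 yaw -0.41602156936688356 rear [ 0.4426 -0.2725  0.037 ]
tool yaw -6.630979303177073
-1.5 [ 0.4538 -0.2706  0.015 ] shift in tool cm [ 0.1525  0.8296 12.3225]
0 [ 0.4537 -0.2725  0.015 ] shift in tool cm [ 0.1719  1.0171 12.3224]
1.5 [ 0.4538 -0.2744  0.015 ] shift in tool cm [ 0.1961  1.204  12.3223]
```

```bash
python3 -m inch '[[0.17,1.0,2,0,0,0,0.3],[0,0,3.5,0,0,-3.3,0.3],[0,0,3.5,0,0,-3.3,0.3],[0,0,2,0,0,0,0.3],[0,0,1.0,0,0,0,0.3],[0,0,0,0,0,0,0.3],[0,0,0,0,0,0,0.3]]'
```

```text
time: 13.1
eef_pos: [0.4546, -0.2725, 0.1843]
tcp_rot: [[1.0, 0.001, 0.001], [0.001, -1.0, -0.001], [0.001, 0.001, -1.0]]
force: [-0.5, -0.3, 0.0]
width: 0.649
grasp_force: 0.0
```

```bash
python3 -m inch '[[0,0,0.3,0,0,0,0.3],[0,0,0,0,0,0,0],[0,0,0,0,0,0,-0.3],[0,0,0,0,0,0,-0.5],[0,0,0,0,0,0,-1],[0,0,0,0,0,0,-1],[0,0,0,0,0,0,-1]]'; python3 -m inch '[[0,0,-0.3,0,0,0,-1],[0,0,-0.7,0,0,0,-1],[0,0,-2,0,0,0,-1],[0,0,-2,0,0,0,-1],[0,0,-1,0,0,0,-1],[0,0,0,0,0,0,-1]]'
```

```text
time: 13.8
eef_pos: [0.4543, -0.2731, 0.1811]
tcp_rot: [[1.0, -0.0, 0.001], [-0.0, -1.0, -0.001], [0.001, 0.001, -1.0]]
force: [0.9, 0.3, 5.1]
width: 0.294
grasp_force: 59.9
time: 14.4
eef_pos: [0.4545, -0.2732, 0.2419]
tcp_rot: [[1.0, -0.0, 0.002], [-0.0, -1.0, -0.002], [0.002, 0.002, -1.0]]
force: [0.0, -0.0, -2.0]
width: 0.295
grasp_force: 59.1
```

```bash
python3 -m inch '[[0.4,-1.8,0,0,0,0,-1],[0.7,-3.4,0,0,0,0,-1],[0.7,-3.4,0,0,0,0,-1],[0.7,-3.4,0,0,0,0,-1],[0.7,-3.4,0,0,0,0,-1],[0.6,-3.2,0,0,0,6.7,-1],[0,0,1,0,0,0,-1],[0,0,0,0,0,0,-1]]';  python3 -m inch '[[0,0,1.5,0,0,0,-1],[0,0,1.0,0,0,0,-1],[0,0,0.5,0,0,0,-1],[0,0,0,0,0,0,-1],[0,0,0,0,0,0,-1]]'
python3 - <<'E'
from h import *
cam("wrist","w7"); o=bot.observe();R=o["tcp_rot"]; print(o["eef_pos"],np.degrees(np.arctan2(R[1,0],R[0,0])))
y=np.radians(-6.7);ex=np.array([np.cos(y),np.sin(y)]);d=np.array([.597,-.0978])-o["eef_pos"][:2]
print("along",d@ex,"left",d@[-ex[1],ex[0]])
E
```

```text
time: 15.2
eef_pos: [0.4908, -0.0858, 0.228]
tcp_rot: [[0.994, -0.113, -0.004], [-0.113, -0.994, 0.001], [-0.004, -0.001, -1.0]]
force: [-0.2, 0.1, -2.4]
width: 0.298
grasp_force: 59.4
time: 15.7
eef_pos: [0.4919, -0.0872, 0.2002]
tcp_rot: [[0.993, -0.117, -0.0], [-0.117, -0.993, 0.0], [-0.0, 0.0, -1.0]]
force: [-0.6, 0.3, -1.9]
width: 0.294
grasp_force: 59.4
[ 0.49213197 -0.08713064  0.20054739] -6.720104096478388
along 0.10539665557491472 left 0.0016385314273272985
```

```bash
python3 -m inch '[[0,-0.16,0.3,0,0,0,-1],[0,0,0.3,0,0,0,-1],[0.5,0,0,0,0,0,-1],[0.6,0,0,0,0,0,-1],[0.6,0,0,0,0,0,-1],[0.6,0,0,0,0,0,-1],[0.3,0,0,0,0,0,-1],[0,0,0,0,0,0,-1]]'
```

```text
time: 16.55
eef_pos: [0.5185, -0.0883, 0.1943]
tcp_rot: [[0.993, -0.117, 0.0], [-0.117, -0.993, -0.0], [0.0, 0.0, -1.0]]
force: [-0.5, -0.7, -2.6]
width: 0.297
grasp_force: 59.4
```

```bash
python3 -m inch '[[0,0,0.2,0,0,0,-1],[0,0,0.1,0,0,0,-1],[0,0,0.05,0,0,0,-1],[0,0,0,0,0,0,-1]]'
```

```text
time: 16.95
eef_pos: [0.5177, -0.0881, 0.1905]
tcp_rot: [[0.993, -0.117, -0.0], [-0.117, -0.993, 0.0], [-0.0, -0.0, -1.0]]
force: [1.0, 0.2, -1.8]
width: 0.29
grasp_force: 59.4
```

```bash
python3 -m inch '[[0.2,0,0.05,0,0,0,-1],[0.4,0,0,0,0,0,-1],[0.5,0,0,0,0,0,-1],[0.5,0,0,0,0,0,-1],[0,0,0,0,0,0,-1]]'
```

```text
time: 17.45
eef_pos: [0.5347, -0.0902, 0.1904]
tcp_rot: [[0.993, -0.117, 0.001], [-0.117, -0.993, -0.0], [0.001, 0.0, -1.0]]
force: [-1.4, 0.2, -2.0]
width: 0.293
grasp_force: 59.4
```

```bash
python3 -m inch '[[0.4,0,0.05,0,0,0,-1],[0.5,0,0,0,0,0,-1],[0.5,0,0,0,0,0,-1],[0.4,0,0,0,0,0,-1],[0,0,0,0,0,0,-1]]'
```

```text
time: 17.95
eef_pos: [0.5525, -0.0923, 0.19]
tcp_rot: [[0.993, -0.117, 0.001], [-0.117, -0.993, -0.0], [0.001, 0.0, -1.0]]
force: [0.4, 0.9, 0.6]
width: 0.293
grasp_force: 59.7
```

Contact with the floor is light, and it's running freely. I'll continue in.

```bash
python3 -m inch '[[0.5,0,0,0,0,0,-1],[0.5,0,0,0,0,0,-1],[0.5,0,0,0,0,0,-1],[0.4,0,0,0,0,0,-1],[0,0,0,0,0,0,-1]]';python3 -m inch '[[0.5,0,0,0,0,0,-1],[0.5,0,0,0,0,0,-1],[0.5,0,0,0,0,0,-1],[0.4,0,0,0,0,0,-1],[0,0,0,0,0,0,-1]]'
```

```text
time: 18.45
eef_pos: [0.5712, -0.0944, 0.1899]
tcp_rot: [[0.993, -0.117, 0.0], [-0.117, -0.993, -0.0], [0.0, 0.0, -1.0]]
force: [-2.2, 0.2, 4.7]
width: 0.298
grasp_force: 60.3
time: 18.95
eef_pos: [0.589, -0.0966, 0.19]
tcp_rot: [[0.993, -0.117, -0.003], [-0.117, -0.993, 0.0], [-0.003, -0.0, -1.0]]
force: [-8.2, 1.1, 10.1]
width: 0.296
grasp_force: 61.0
```

```bash
python3 -m inch '[[0.3,0,-0.05,0,0,0,-1],[0.3,0,0,0,0,0,-1],[0.3,0,0,0,0,0,-1],[0.3,0,0,0,0,0,-1],[0.2,0,0,0,0,0,-1],[0.1,0,0,0,0,0,-1],[0,0,0,0,0,0,-1],[0,0,0,0,0,0,-1]]'
```

```text
time: 19.75
eef_pos: [0.6036, -0.0983, 0.1901]
tcp_rot: [[0.993, -0.117, -0.003], [-0.117, -0.993, 0.0], [-0.003, -0.0, -1.0]]
force: [-7.6, 0.5, 7.5]
width: 0.294
grasp_force: 60.6
```

```bash
python3 -m inch '[[0.1,0,0,0,0,0,-1],[0.1,0,0,0,0,0,-1],[0.1,0,0,0,0,0,-1],[0,0,0,0,0,0,-1]]';python3 -m inch '[[0.1,0,0,0,0,0,-1],[0.1,0,0,0,0,0,-1],[0,0,0,0,0,0,-1]]'
```

```text
time: 20.15
eef_pos: [0.6062, -0.0987, 0.1901]
tcp_rot: [[0.993, -0.117, -0.005], [-0.117, -0.993, 0.001], [-0.005, -0.0, -1.0]]
force: [-10.6, 1.2, 10.4]
width: 0.298
grasp_force: 60.8
time: 20.45
eef_pos: [0.6081, -0.0989, 0.1901]
tcp_rot: [[0.993, -0.117, -0.005], [-0.117, -0.993, 0.001], [-0.005, -0.0, -1.0]]
force: [-11.3, 0.6, 11.9]
width: 0.293
grasp_force: 61.0
```

```bash
python3 -m inch '[[0.1,0,0,0,0,0,-1],[0,0,0,0,0,0,-1]]';python3 -m inch '[[0.1,0,0,0,0,0,-1],[0,0,0,0,0,0,-1]]'
```

```text
time: 20.65
eef_pos: [0.6085, -0.0989, 0.19]
tcp_rot: [[0.993, -0.117, -0.007], [-0.117, -0.993, 0.001], [-0.007, -0.0, -1.0]]
force: [-14.4, 1.1, 13.9]
width: 0.295
grasp_force: 61.5
time: 20.85
eef_pos: [0.6088, -0.099, 0.19]
tcp_rot: [[0.993, -0.117, -0.01], [-0.117, -0.993, 0.001], [-0.01, -0.0, -1.0]]
force: [-20.1, 0.5, 17.3]
width: 0.297
grasp_force: 62.0
```

```bash
python3 -m inch '[[-0.2,0,0,0,0,0,-1],[-0.3,0,0,0,0,0,-1],[-0.3,0,0,0,0,0,-1],[-0.2,0,0,0,0,0,-1],[-0.2,0,0,0,0,0,-1],[-0.1,0,0,0,0,0,-1],[0,0,0,0,0,0,-1],[0,0,0,0,0,0,-1]]'
```

```text
time: 21.65
eef_pos: [0.5981, -0.0977, 0.1901]
tcp_rot: [[0.993, -0.117, -0.001], [-0.117, -0.993, 0.0], [-0.001, 0.0, -1.0]]
force: [-5.5, -1.4, 4.0]
width: 0.295
grasp_force: 60.2
```

```bash
python3 -m inch '[[-0.1,0,0,0,0,0,-1],[-0.1,0,0,0,0,0,-1],[0,0,0,0,0,0,-1]]'
```

```text
time: 21.95
eef_pos: [0.597, -0.0975, 0.1901]
tcp_rot: [[0.993, -0.117, 0.002], [-0.117, -0.993, -0.0], [0.002, 0.0, -1.0]]
force: [4.4, -1.7, -3.5]
width: 0.296
grasp_force: 59.2
```

The pull force turned to +4.4 N, so the catch holds. I'll relieve the pull, open and retreat upward.

```bash
python3 -m inch '[[0.05,0,0,0,0,0,-1],[0,0,0,0,0,0,-0.2],[0,0,0,0,0,0,0],[0,0,0,0,0,0,0.2],[0,0,0,0,0,0,0.2],[0,0,-1,0,0,0,0.2],[0,0,-3,0,0,0,0.2],[0,0,-4,0,0,0,0.2]]';python3 -m inch '[[0,0,-2,0,0,0,0.2],[0,0,0,0,0,0,0.2],[0,0,0,0,0,0,0.2],[0,0,0,0,0,0,0.2]]'
python3 - <<'E'
from h import *
cam("wrist","w8"); cam("scene","s8")
a=cv2.resize(cv2.imread("pics/w8.png"),(480,360));b=cv2.imread("pics/s8.png")[160:460,130:610]
cv2.imwrite("pics/f8.png",np.vstack([a[:300],b]))
E
```

```text
time: 22.75
eef_pos: [0.5958, -0.0971, 0.2694]
tcp_rot: [[0.993, -0.117, -0.005], [-0.117, -0.993, 0.001], [-0.005, -0.001, -1.0]]
force: [0.5, 0.1, -0.7]
width: 0.605
grasp_force: 0.0
time: 23.15
eef_pos: [0.5962, -0.0972, 0.2888]
tcp_rot: [[0.993, -0.117, -0.002], [-0.117, -0.993, 0.001], [-0.002, -0.0, -1.0]]
force: [-0.4, -0.5, -0.9]
width: 0.603
grasp_force: 0.0
```

View pics/f8.png

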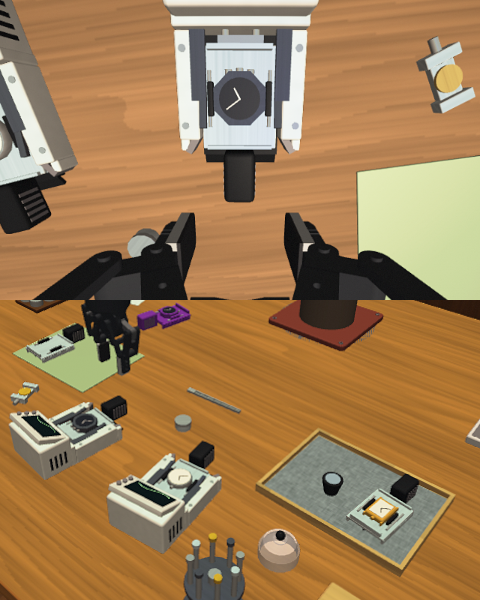

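The octagon carrier sits square in dock_a with its plate's rear edge at the mouth (240,150). The rectangular carrier is flat in the tray at (380,510), and the other items are untouched.

```bash
python3 -c "
from workcell import bot
print(bot.finish_job())"
```

```text
the job is handed in; nothing more can be done
None
```

The job is handed in (no verdict came back): the rectangular watch's carrier lies flat in the job tray, the octagonal watch's carrier is in dock_a, where its catch held against a light pull, and the last pictures show nothing else moved.

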